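# Inspect a glazed medallion through the reading lens

## Task

Switch on the round work light by pressing the red plunger on its top all the way down and letting it come up again, then take the reading lens from its rest by the handle and hold it level and still, centred over the blue medallion on the inspection stand, with the lens at the height of the orange collar on the stand's post. Finish while still holding the lens there: do not put it down or let go. Leave the medallion, the collar, the jar, the vase and the spare terracotta medallion where they are.

Things in the scene. Friction and masses are not known exactly. Their poses are not given: they have to be found in the camera images.
- worklight: round grey battery work light with a white diffuser band, 92 mm across, housing 68 mm high, fixed to the table; origin at the centre of its underside; the red plunger stands upright on its axis
- plunger_top (a point): centre of the top face of the red plunger head (38 mm across, 12 mm thick; top 93 mm above the table when up, flat over the middle 28 mm); moves down with the head
- plunger (a joint): plunger travel in m: 0 = up, 0.010 = fully down on its stop; the spring needs about 1.6 N to start and 5.6 N at the stop, and returns the head when let go
- rest: pale wooden lens rest, fixed; base 130 x 70 x 12 mm, origin under its centre, right below the place to grip. Handle lies along its x (lens overhangs on +x), underside 40 mm up, in two notched supports 12 mm long, 34 mm wide, 46 mm high, centred 42 mm to +x and 52 mm to -x of the origin; between them fingers have room down to the base
- lens_center (a point): centre (mid-thickness) of the lens of the loose reading lens, steel rim 70 mm across, 8 mm thick; its x axis points along the handle towards the lens, z is perpendicular to the glass, up at the start. About 0.1 kg in all; lies level, 48 mm above the table, at the start
- lens_grip (a point): middle of the place to grip on the lens's black handle, 90 mm from the lens centre along its -x; same axes as lens_center. The handle is a flat-sided bar 18 mm wide (y) and 16 mm high (z), from 42 to 152 mm from the lens centre; it balances within about 20 mm of here
- stand: wooden inspection board 170 (x) x 110 (y) x 18 mm fixed to the table, origin at the centre of its underside; a steel post 12 mm thick and 200 mm tall (with a ball tip) stands 70 mm from the origin along +x; the medallion lies on the board about 15 mm to the -x side of the origin
- collar_mark (a point): centre of the orange collar (26 mm across, 10 mm high) on the stand's post; its height marks the focal height, where the lens's mid-thickness should be, 93 to 153 mm above the table; it slides up and down the post only if pushed and must be left as it is
- medallion_center (a point): centre of the blue glazed medallion with yellow petals, a loose disc 66 mm across and 9 mm thick lying on the stand's board (top 27 mm above the table); the lens is to be centred over this point
- spare_center (a point): bystander: centre of a loose terracotta medallion with white petals, 66 mm across, 9 mm thick, lying on the table
- jar: bystander: loose white glaze jar with a blue cap, 56 mm across, 75 mm high, origin at the centre of its underside
- vase: bystander: loose white bud vase, 68 mm across, 105 mm high, origin at the centre of its underside
- lens: the whole reading lens; its origin and axes are those of lens_center
- medallion: the blue medallion; origin at the centre of its underside, 4.5 mm below medallion_center
Not all that is in view belongs to the job. Leave any purple or turquoise look-alike of the worklight alone.

How it is judged:
By the outcome, as a careful person would: the job done as asked, in the order asked, and still so for the second after the job is handed in, while the arm keeps its last pose, push and grip.
It also fails if it takes over 58 s, if anything falls off the work surface, if the arm or the gripper's body presses on something with over 40 N, if the wrist force passes 120 N, or if a joint passes its speed limit or range.

## Robot

A 7-joint arm with a two-finger parallel gripper is mounted at the origin on the work surface. World frame = base frame: x ahead of the robot, y to its left, z up, the work surface at z = 0. Lengths are in m, angles in rad, forces in N, time in s.
With the tool pointing down it reaches from about 0.4 to 0.85 m from the base axis. Payload 4.5 kg.
Tool frame: the origin (TCP) lies midway between the tips of the shut fingers; the grasp point (between the pads) lies 19 mm behind it; z points along the fingers, y is the line along which they close (so a half turn about z gives the same grasp; the last joint's range is limited). The gripper opens to 88 mm and grips with 3 to 60 N. Pads are 18 mm wide; open, the fingers measure 123 mm over their backs; the gripper's body (75 mm by 187 mm) begins 45 mm behind the grasp point.
Start: joints at [1.181, 0.689, -0.195, 1.565, 0.157, 0.902, -0.215], TCP at [0.257, -0.57, 0.239] pointing down, gripper open.
Joint ranges: [-3.01, 3.01], [-0.46, 2.08], [-1.47, 1.51], [0.13, 2.56], [-1, 4.14], [0.04, 2.09], [-2.66, 2.66]. Speed limits (rad/s): [2.57, 2.57, 3.14, 3.14, 3.14, 3.14, 3.14].

## Interface

Orientations are given as a unit quaternion [x, y, z, w].
In Python, from plant import r, eyes, finish_job gives the robot as it stands. The module is installed in compiled form; this text tells all that it offers.
- The arm moves only by the tool move_arm, never from a script. Its argument "motion" is a list of rows, each a list of 7 numbers: the shift along the tool's x, y, z in mm, then the turn, a rotation vector about the tool's x, y, z in degrees, then the closure, from 0 (fully open) to 1 (shut). A call has 1 to 5 rows; each row is the pose to reach, as a shift and turn from the pose commanded when the call began, along the tool's axes at that moment; what a row does not reach only later rows make up. A row lasts 1/8 s, in which the tool goes at most 62.5 mm and 10.7 degrees, less where a joint would pass 70% of its speed; a pose out of reach is approached as far as the arm can. A call with a gripper value outside its range is refused whole. The fingers move at their own pace and stop on an object; "newtons" is the grip in N (left out, the last holds). Time passes only in rows, so rows that repeat a pose let the fingers close. It gives the time, the measured TCP pose, the force, the opening and the grip force at its end, in the units of the state.
- r.get_state(): the state, without advancing time (a new reading comes with each control period).
- eyes.snapshot(name): name is "scene" or "top" or "wrist"; returns a dict with "frame" (480x640x3 uint8, red, green, blue), "z_map" (480x640 float32, m along the optical axis (not along the pixel's ray), 0 where there is no reading), "intrinsics" (3x3 intrinsics, pixels), "dist" ([k1, k2, p1, p2, k3] as OpenCV has them; the pictures are not rectified), "world_to_cam" (4x4, takes a point from world to camera coordinates). Camera axes: x right, y down, z forward; pixel columns grow to the right and rows downward; lengths in m; the calibration is good to about 2 mm. A picture is of the moment at which its call begins.
- finish_job(): hands the job in; it is judged then, once.
The state is a dict: "clock": time; "q": joint angles; "qd": joint speeds; "joint_torque": joint torques, N m; "tool_pos": TCP position; "eef_rot": TCP orientation; "contact_force": force on the tool from outside, world axes, zero at the start; "moment": the same for the moment, N m; "opening": opening from 0.0 (shut) to 1.0 (fully open); "finger_force": force on a finger pad.
Only numpy, scipy, OpenCV 4.12 (cv2) and the standard library are available. Lean on these libraries where they do the work, as an engineer would, in place of code of your own. Each camera call takes 0.05 s, during which the arm holds its last target. There are 200 camera calls.

## Working session

There is one attempt and no reset: what is moved stays moved. The work goes in short steps, Python scripts to look and compute and a tool call to move; the robot and the scene stay as the last step left them, time stands still between calls to the robot, and variables do not carry over. Pictures are saved under pics/ and viewed, at most 11 in all, crops included, and the job is handed in when it is done.

Besides the shell and the picture viewer there is one more tool, called after "Call:" by a JSON object that holds its "method" and its "body". move_arm: Moves the arm, as the interface text tells. Its arguments: {"type":"object","properties":{"motion":{"type":"array","items":{"type":"array","items":{"type":"number"}}},"newtons":{"type":"number"}},"required":["motion"]}

```bash
mkdir -p pics
cat > h.py <<'E'
import numpy as np, cv2
from plant import r, eyes, finish_job
from scipy.spatial.transform import Rotation as R
def snap(n,f):
    s=eyes.snapshot(n); np.savez(''+f+'.npz',**{k:np.array(v) for k,v in s.items()})
    cv2.imwrite('pics/'+f+'.png',s['frame'][:,:,::-1]); return s
def load(f): return dict(np.load(''+f+'.npz'))
def ray(s,u,v):
    p=cv2.undistortPoints(np.array([[[u,v]]],float),s['intrinsics'],s['dist'])[0,0]
    T=np.linalg.inv(s['world_to_cam']); return T[:3,3],T[:3,:3]@np.array([p[0],p[1],1.])
def atz(s,u,v,z):
    o,d=ray(s,u,v); return o+d*(z-o[2])/d[2]
def dep(s,u,v):
    o,d=ray(s,u,v); return o+d*s['z_map'][int(round(v)),int(round(u))]
def proj(s,P):
    T=s['world_to_cam'];rv=cv2.Rodrigues(T[:3,:3])[0]
    return cv2.projectPoints(np.array(P,float).reshape(-1,3),rv,T[:3,3],s['intrinsics'],s['dist'])[0][:,0]
def totool(target,st=None):
    st=st or r.get_state(); return 1000*R.from_quat(st['eef_rot']).inv().apply(np.array(target)-st['tool_pos'])
E
python3 - <<'E'
from h import *
for n in ('scene','top'): snap(n,n+'1')
print(r.get_state())
E
```

```text
{'clock': 0.1, 'q': array([ 1.18082672,  0.68988686, -0.19451027,  1.56622456,  0.15726428,
        0.90250325, -0.21509083]), 'qd': array([-0.00087791, -0.00274274, -0.00086249, -0.0008559 ,  0.00013744,
       -0.0011952 , -0.00016481]), 'joint_torque': array([-3.36823177e-03, -5.28497100e+01, -1.27134237e+00, -1.53835970e+01,
       -5.24623040e-02,  1.98836467e-03,  5.18848981e-05]), 'tool_pos': array([ 0.25673156, -0.56921919,  0.23800237]), 'eef_rot': array([ 9.77630282e-01,  2.10329177e-01, -2.20282289e-04, -7.87847798e-04]), 'contact_force': array([ 0.20672204,  0.08508175, -0.51644468]), 'moment': array([-0.01843581,  0.02017136,  0.05272044]), 'finger_force': 0.0, 'opening': 1.0003963937016584}
```

View pics/top1.png

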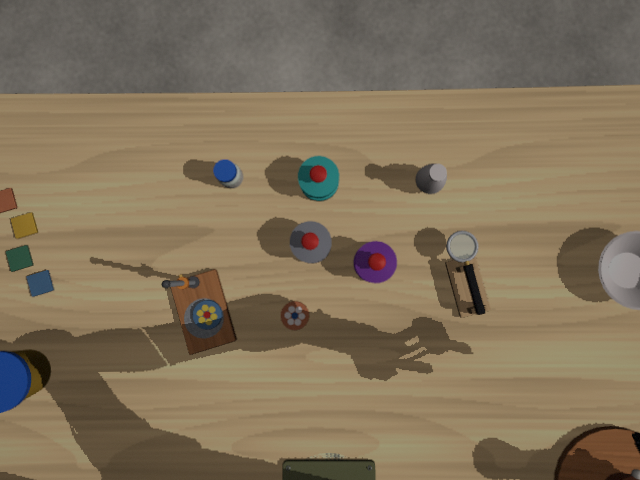

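View pics/scene1.png

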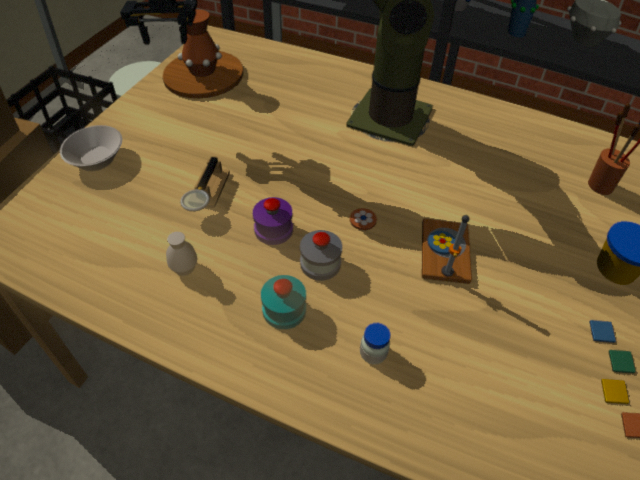

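The top view shows the grey work light's plunger at (310,241), the handle at about (473,289) with the lens at (461,246), the medallion at (207,315) and the collar at about (183,283). The purple light is at (376,262), and the turquoise one at (318,175).

Run:
```python
from h import *
np.set_printoptions(precision=4,suppress=True)
s=load('top1')
for n,u,v in [('plunger',310,241),('purple',377,261),('teal',318,174),('med',207,315),('spare',295,315),('vase',438,173),('jar',226,171),('handle mid',474,290),('handle lo',478,310),('handle hi',470,270),('lens',461,246),('balltip',167,284),('collar',183,283)]:
    print(n,dep(s,u,v))
print('med z',atz(s,207,315,.027),'lens z',atz(s,461,246,.048),'plunger',atz(s,310,241,.093))
im=s['frame'];a=cv2.resize(im[220:330,420:530],None,fx=5,fy=5,interpolation=cv2.INTER_CUBIC)
s2=load('scene1')
for u,v in [(455,252)]: print('collar scene',dep(s2,u,v))
b=cv2.resize(s2['frame'][205:285,415:480],None,fx=6.875,fy=6.875,interpolation=cv2.INTER_CUBIC)
h=min(a.shape[0],b.shape[0]);c=np.hstack([a[:h],b[:h]])
c=cv2.resize(c,None,fx=.8,fy=.8)
print(c.shape); cv2.imwrite('pics/crop1.png',c[:,:,::-1])
```

```text
plunger [0.5858 0.032  0.0952]
purple [ 0.5425 -0.1091  0.0934]
teal [0.73   0.0143 0.0912]
med [0.4261 0.2661 0.0298]
spare [0.423  0.0706 0.01  ]
vase [ 0.7261 -0.2382  0.1056]
jar [0.7419 0.2157 0.0758]
handle mid [ 0.4794 -0.3212  0.0564]
handle lo [ 0.4364 -0.3287  0.055 ]
handle hi [ 0.5226 -0.3129  0.0596]
lens [ 0.5754 -0.2983  0.0489]
balltip [0.4996 0.297  0.1968]
collar [0.4994 0.2964 0.1059]
med z [0.4259 0.2669 0.027 ] lens z [ 0.5755 -0.2985  0.048 ] plunger [0.5859 0.0321 0.093 ]
collar scene [0.5112 0.3054 0.1016]
(440, 798, 3)
```

View pics/crop1.png

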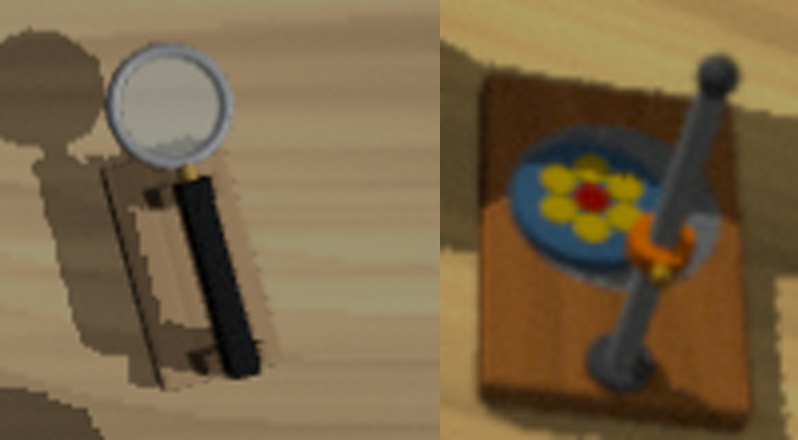

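The left crop shows the lens centred at pixel (462.5,246) and the handle running from (469,265.5) to (481,312.5). The right crop puts the collar centre at scene pixel (455.2,249.5) and the ball tip at about (465.5,218.5).

Run:
```python
from h import *
np.set_printoptions(precision=4,suppress=True)
s=load('top1');s2=load('scene1')
L=atz(s,462.5,246,.05);h1=atz(s,468.75,265.5,.056);h2=atz(s,480.75,312.5,.056)
d=(h1-h2);d/=np.linalg.norm(d);print(L,h1,h2,d,np.degrees(np.arctan2(d[1],d[0])),'grip',L[:2]-.09*d[:2], (h1+h2)[:2]/2)
d2=(L-h2)[:2];d2/=np.linalg.norm(d2);print(d2,np.degrees(np.arctan2(d2[1],d2[0])),'grip2',L[:2]-.09*d2)
# blobs
def blob(s,cond,box):
    x0,y0,x1,y1=box;im=s['frame'][y0:y1,x0:x1].astype(int);m=cond(im[...,0],im[...,1],im[...,2]);v,u=np.nonzero(m);return u.mean()+x0,v.mean()+y0,m.sum()
org=lambda r,g,b:(r>150)&(g>60)&(g<150)&(b<60)
red=lambda r,g,b:(r>110)&(g<60)&(b<60)
yel=lambda r,g,b:(r>120)&(g>100)&(b<60)
B=blob(s2,org,(440,235,475,265));print('collar scene',B)
Bt=blob(s,org,(170,270,200,295));print('collar top',Bt)
P=blob(s,red,(295,225,325,255));print(P,atz(s,P[0],P[1],.091))
M=blob(s,red,(195,300,220,330));print('med',M,atz(s,M[0],M[1],.027))
# triangulate collar
o1,a=ray(s2,*B[:2]);o2,b=ray(s,*Bt[:2]);t=np.linalg.lstsq(np.c_[a,-b],o2-o1,rcond=None)[0];print(o1+a*t[0],o2+b*t[1])
for z in (.09,.1,.11,.12,.13): print(z,proj(s2,[.4996,.297,z]),proj(s2,[.5,.3,z]))
# stand corners
for c in [(169,286),(215,270),(237,341),(190,355)]: print(atz(s,*c,.018))
# depth-based collar points
for S,bx in((s2,(440,235,475,265)),(s,(170,270,200,295))):
    x0,y0,x1,y1=bx;im=S['frame'][y0:y1,x0:x1].astype(int);m=org(im[...,0],im[...,1],im[...,2])
    p=np.array([dep(S,u+x0,v+y0) for v,u in zip(*np.nonzero(m))]);print(np.median(p,0),p.min(0),p.max(0))
st=r.get_state();print('above plunger',totool([.586,.032,.2]))
```

```text
[ 0.5753 -0.3012  0.05  ] [ 0.5324 -0.3117  0.056 ] [ 0.4311 -0.3341  0.056 ] [0.9764 0.216  0.    ] 12.47396006087008 grip [ 0.4875 -0.3206] [ 0.4818 -0.3229]
[0.975  0.2223] 12.84355364720259 grip2 [ 0.4876 -0.3212]
collar scene (np.float64(449.58), np.float64(246.12), np.int64(50))
collar top (np.float64(183.48648648648648), np.float64(282.6756756756757), np.int64(37))
(np.float64(310.63101604278074), np.float64(240.59358288770053), np.int64(187)) [0.5869 0.0308 0.091 ]
med (np.float64(206.33333333333334), np.float64(314.5), np.int64(30)) [0.427  0.2684 0.027 ]
[0.502  0.2908 0.1031] [0.5    0.2958 0.1048]
0.09 [[451.3935 250.2275]] [[452.7073 250.8335]]
0.1 [[452.4079 247.2371]] [[453.7315 247.845 ]]
0.11 [[453.4347 244.2055]] [[454.7682 244.8154]]
0.12 [[454.4742 241.1319]] [[455.8177 241.7437]]
0.13 [[455.5265 238.0155]] [[456.8802 238.6292]]
[0.4911 0.3566 0.018 ]
[0.5266 0.2524 0.018 ]
[0.3666 0.2008 0.018 ]
[0.3364 0.3062 0.018 ]
[0.4962 0.2921 0.0994] [0.4131 0.268  0.0247] [0.5114 0.3116 0.1056]
[0.4992 0.2958 0.1009] [0.4889 0.2896 0.0971] [0.5119 0.3068 0.1038]
above plunger [ 547.3902 -412.5515   38.6218]
```

Call:
{"method": "move_arm", "body": {"motion": [[48,-36,0,0,0,0,1],[96,-72,0,0,0,0,1],[144,-108,10,0,0,0,1],[192,-144,20,0,0,0,1],[240,-180,30,0,0,0,1]], "newtons": 20}}

```text
clock: 0.72
tool_pos: [0.4025, -0.3052, 0.2084]
eef_rot: [0.978, 0.21, 0.0, -0.0]
contact_force: [1.0, -0.1, 0.1]
opening: 0.458
finger_force: 0.0
```

Call:
{"method": "move_arm", "body": {"motion": [[48,-36,0,0,0,0,1],[96,-72,0,0,0,0,1],[144,-108,0,0,0,0,1],[192,-144,0,0,0,0,1],[230,-174,0,0,0,0,1]]}}

```text
clock: 1.35
tool_pos: [0.5408, -0.051, 0.2085]
eef_rot: [0.977, 0.211, 0.0, -0.0]
contact_force: [0.1, -1.0, 0.7]
opening: 0.006
finger_force: 0.0
```

Run:
```python
from h import *
st=r.get_state();print(st['clock'],st['tool_pos'],st['eef_rot'],st['contact_force'],totool([.587,.031,.12]))
s=snap('wrist','w1');
c=proj(s,[.586,.031,.093]);print(c)
```

```text
1.35 [ 0.5407609  -0.05097836  0.20850488] [ 9.77426912e-01  2.11273664e-01  6.30788788e-05 -2.57968800e-04] [ 0.11579066 -0.97029811  0.71929216] [ 75.94843891 -55.52044055  88.54905033]
[[241.66460193 139.03919006]]
```

View pics/w1.png

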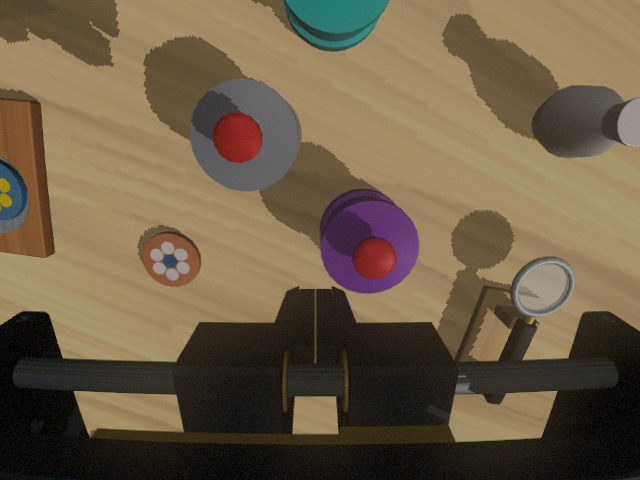

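The wrist view shows the work light's plunger at (238,138), about 3 mm from where I projected it. The lens is still at its rest on the right.

Call:
{"method": "move_arm", "body": {"motion": [[40,-29,0,0,0,0,1],[76,-57,20,0,0,0,1],[76,-57,70,0,0,0,1],[76,-57,105,0,0,0,1],[76,-57,110,0,0,0,1]]}}

```text
clock: 2.02
tool_pos: [0.5836, 0.0291, 0.0963]
eef_rot: [0.978, 0.21, -0.003, -0.0]
contact_force: [0.5, 0.4, -0.2]
opening: -0.001
finger_force: 0.0
```

Call:
{"method": "move_arm", "body": {"motion": [[0,0,4,0,0,0,1],[0,0,8,0,0,0,1],[0,0,12,0,0,0,1],[0,0,14,0,0,0,1],[0,0,15,0,0,0,1]]}}

```text
clock: 2.65
tool_pos: [0.5868, 0.0293, 0.0844]
eef_rot: [0.978, 0.21, 0.001, 0.0]
contact_force: [-0.2, -0.6, 5.9]
opening: 0.008
finger_force: 2.5
```

Call:
{"method": "move_arm", "body": {"motion": [[0,0,2,0,0,0,1],[0,0,3,0,0,0,1],[0,0,4,0,0,0,1],[0,0,4,0,0,0,1]]}}

```text
clock: 3.15
tool_pos: [0.5869, 0.0293, 0.0831]
eef_rot: [0.978, 0.21, 0.002, 0.0]
contact_force: [-4.2, -1.0, 27.7]
opening: 0.005
finger_force: 13.9
```

Call:
{"method": "move_arm", "body": {"motion": [[0,0,-10,0,0,0,1],[0,0,-40,0,0,0,1],[0,0,-90,0,0,0,0.5],[0,0,-125,0,0,0,0.5],[0,0,-125,0,0,0,0.5]]}}

```text
clock: 3.78
tool_pos: [0.587, 0.0298, 0.207]
eef_rot: [0.978, 0.21, 0.002, 0.0]
contact_force: [0.2, 0.5, -0.4]
opening: 0.321
finger_force: 0.0
```

Run:
```python
from h import *
st=r.get_state();print(st['clock'],st['tool_pos'],totool([.47,-.325,.2]))
s=snap('wrist','w2');s2=snap('scene','s2');a=load('scene1')
box=np.s_[210:290,290:350]
print(a['frame'][box].mean((0,1)),s2['frame'][box].mean((0,1)))
c=np.hstack([cv2.resize(x['frame'][box],None,fx=4,fy=4) for x in(a,s2)])
cv2.imwrite('pics/light.png',c[:,:,::-1])
```

```text
3.775 [0.58699253 0.02979709 0.20702779] [-252.6002199   275.26685134    6.23750714]
[114.32416667  95.10854167  66.22145833] [123.205625   102.55791667  71.510625  ]
```

View pics/light.png

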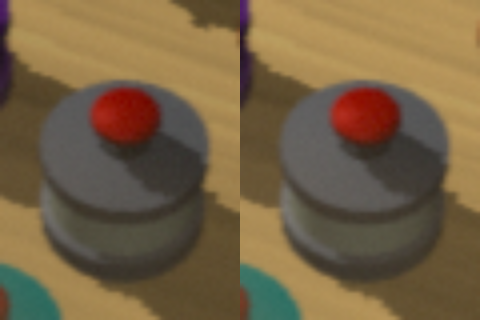

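The picture shows the plunger back up. The diffuser looks the same as before, but the force rose to 28 N at 10 mm of travel, which means it reached its stop. Next is the lens.

Call:
{"method": "move_arm", "body": {"motion": [[-46,38,0,0,0,3,0.45],[-92,76,0,0,0,6,0.45],[-138,114,0,0,0,9,0.45],[-184,152,0,0,0,11.7,0.45],[-230,190,0,0,0,11.7,0.45]]}}

```text
clock: 4.5
tool_pos: [0.4521, -0.2393, 0.2031]
eef_rot: [0.994, 0.11, -0.002, -0.001]
contact_force: [0.6, -0.7, -0.1]
opening: 0.547
finger_force: 0.0
```

Run:
```python
from h import *
print(r.get_state()['tool_pos'],totool([.41,-.335,.2]))
```

```text
[ 0.45213015 -0.23925074  0.20306175] [-61.98059126  84.26876531   3.07032693]
```

Call:
{"method": "move_arm", "body": {"motion": [[-30,42,0,0,0,0,0.45],[-62,84,0,0,0,0,0.45],[-62,84,0,0,0,0,0.45]]}}

```text
clock: 4.88
tool_pos: [0.4077, -0.338, 0.2029]
eef_rot: [0.994, 0.105, -0.002, -0.0]
contact_force: [0.7, -0.9, -0.5]
opening: 0.552
finger_force: 0.0
```

Run:
```python
from h import *
st=r.get_state();print(st['tool_pos'],st['eef_rot'])
s=snap('wrist','w3')
print(proj(s,[[.4875,-.321,.056],[.575,-.301,.048],[.432,-.334,.056],[.532,-.3117,.056]]))
```

```text
[ 0.40769875 -0.33798862  0.20291767] [ 9.94472022e-01  1.04975709e-01 -2.34455212e-03 -2.52287647e-05]
[[315.3712872  128.86119002]
 [313.92910252  12.10969253]
 [316.53278486 195.92942257]
 [315.70812493  70.11934442]]
```

View pics/w3.png

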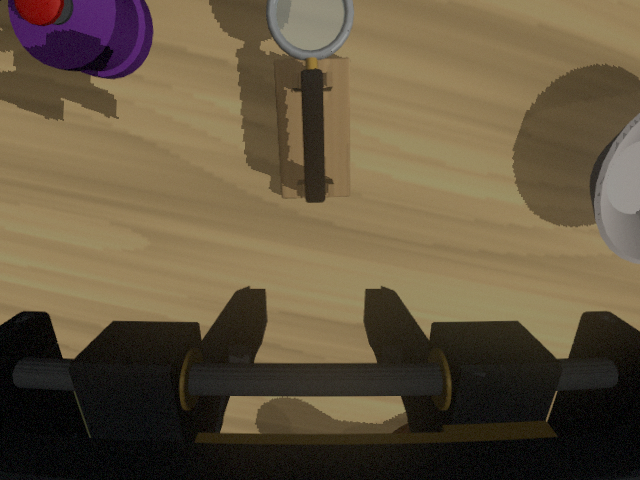

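The wrist view shows the lens at (310,16) and the handle from (312,70) to (315,201).

Run:
```python
from h import *
s=load('w3')
L=atz(s,310.5,16,.050);h1=atz(s,312.5,71,.056);h2=atz(s,315,200,.056)
d=(L-h2)[:2];d/=np.linalg.norm(d);print(L,h1,h2,d,np.degrees(np.arctan2(d[1],d[0])))
d=(h1-h2)[:2];d/=np.linalg.norm(d);print(np.degrees(np.arctan2(d[1],d[0])))
x=R.from_quat(r.get_state()['eef_rot']).as_matrix()[:,0];print('toolx',np.degrees(np.arctan2(x[1],x[0])))
g=(L[:2]-.09*d);print(g,(h1+h2)[:2]/2+d*.007,totool([*g,.029]))
```

```text
[ 0.57112457 -0.29906995  0.05      ] [ 0.53081844 -0.30932207  0.056     ] [ 0.42812342 -0.33344125  0.056     ] [0.97230852 0.23370096] 13.515061113647437
13.217067570151238
toolx 12.320774716050419
[ 0.48350859 -0.31964763] [ 0.4862855  -0.31978118] [ 75.87841166   1.15665786 173.83241559]
```

Call:
{"method": "move_arm", "body": {"motion": [[40,1,0,0,0,-1,0.45],[77,1,30,0,0,-1,0.45],[77,1,80,0,0,-1,0.45],[77,1,130,0,0,-1,0.45],[77,1,150,0,0,-1,0.45]]}}

```text
clock: 5.55
tool_pos: [0.4861, -0.3139, 0.0507]
eef_rot: [0.993, 0.12, -0.002, -0.003]
contact_force: [-0.7, -0.3, 0.8]
opening: 0.548
finger_force: 0.0
```

Call:
{"method": "move_arm", "body": {"motion": [[0,0,15,0,0,0,0.45],[0,0,24,0,0,0,0.45],[0,0,24,0,0,0,0.45]]}}

```text
clock: 5.92
tool_pos: [0.4875, -0.3175, 0.0306]
eef_rot: [0.993, 0.119, -0.0, -0.0]
contact_force: [1.1, 0.8, -0.2]
opening: 0.551
finger_force: 0.0
```

Run:
```python
from h import *
st=r.get_state();print(st['tool_pos'],R.from_quat(st['eef_rot']).as_matrix(),st['contact_force'])
print(totool([.485,-.3195,.029]))
```

```text
[ 0.48751098 -0.31750995  0.03055684] [[ 9.71890983e-01  2.35431261e-01 -1.95039634e-04]
 [ 2.35431318e-01 -9.71890922e-01  3.61688011e-04]
 [-1.04404585e-04 -3.97439755e-04 -9.99999916e-01]] [ 1.0652691   0.8135907  -0.23147028]
[-2.90875569  1.3435677   1.55660747]
```

Call:
{"method": "move_arm", "body": {"motion": [[-2,1,1,0,0,0,0.45],[-2,1,1,0,0,0,0.7],[-2,1,1,0,0,0,1],[-2,1,1,0,0,0,1],[-2,1,1,0,0,0,1]], "newtons": 35}}

```text
clock: 6.55
tool_pos: [0.4858, -0.3195, 0.0299]
eef_rot: [0.993, 0.118, 0.0, 0.0]
contact_force: [-0.1, -0.1, 1.7]
opening: 0.196
finger_force: 35.0
```

Call:
{"method": "move_arm", "body": {"motion": [[0,0,0,0,0,0,1],[0,0,0,0,0,0,1],[0,0,-5,0,0,0,1],[0,0,-15,0,0,0,1],[0,0,-30,0,0,0,1]]}}

```text
clock: 7.18
tool_pos: [0.4854, -0.3193, 0.0603]
eef_rot: [0.993, 0.118, -0.0, -0.0]
contact_force: [-0.0, -1.1, -1.6]
opening: 0.198
finger_force: 35.0
```

Call:
{"method": "move_arm", "body": {"motion": [[0,0,-20,0,0,0,1],[0,0,-60,0,0,0,1],[0,0,-110,0,0,0,1],[0,0,-150,0,0,0,1],[0,0,-170,0,0,0,1]]}}

```text
clock: 7.8
tool_pos: [0.4864, -0.3199, 0.2333]
eef_rot: [0.993, 0.118, 0.002, 0.001]
contact_force: [0.2, 0.1, -1.4]
opening: 0.198
finger_force: 35.0
```

Run:
```python
from h import *
st=r.get_state();print(st['clock'],st['tool_pos'],st['contact_force'],st['opening'],st['finger_force'])
a=R.from_rotvec([0,0,np.radians(80)]); 
print(totool([.41,.18,.22]))
s=snap('wrist','w4')
```

```text
7.8 [ 0.48636949 -0.3199286   0.23334852] [ 0.15246009  0.09232228 -1.4339603 ] 0.19839926202583258 34.99961066991091
[  43.05076005 -503.92926479   11.87486241]
```

View pics/w4.png

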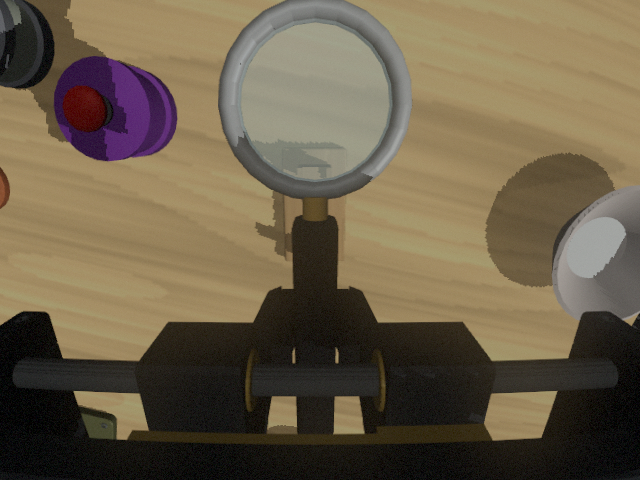

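The lens is held firmly with its rim centre at (315,98), in line with the handle and apparently level.

Call:
{"method": "move_arm", "body": {"motion": [[3,-45,0,0,0,-7,1],[5,-95,0,0,0,-15,1],[8,-145,0,0,0,-23,1],[10,-195,0,0,0,-30,1],[12,-245,0,0,0,-35,1]]}}

```text
clock: 8.48
tool_pos: [0.4391, -0.077, 0.23]
eef_rot: [0.911, 0.413, 0.0, 0.0]
contact_force: [1.0, -0.2, -0.5]
opening: 0.2
finger_force: 35.0
```

Run:
```python
from h import *
np.set_printoptions(precision=4,suppress=True)
s=load('w4')
# lens geometry in tool frame at w4
im=s['z_map'];pts=[]
st0=dict(tool_pos=np.array([.48637,-.31993,.23335]),eef_rot=np.array([.993,.118,.002,.001]))
for t in np.radians(np.arange(0,360,10)):
    u,v=315+86*np.cos(t),98+89*np.sin(t)
    if v<2: continue
    pts.append(totool(dep(s,u,v),st0))
pts=np.array(pts);print(pts[::3]);
A=np.c_[pts[:,:2],np.ones(len(pts))];c=np.linalg.lstsq(A,pts[:,2],rcond=None)[0];print('plane',c,'res',(A@c-pts[:,2]).std())
print('center tool',totool(dep(s,315,98),st0))
st=r.get_state();x=R.from_quat(st['eef_rot']).as_matrix()[:,0];print(st['tool_pos'],np.degrees(np.arctan2(x[1],x[0])),st['q'],totool([.41,.10,.22]))
```

```text
[[ 92.4868  29.9972 -21.3771]
 [ 77.292   26.7703 -21.864 ]
 [ 65.5151  15.8319 -21.8356]
 [ 61.122   -0.0877 -22.3747]
 [ 65.3954 -16.09   -21.3065]
 [ 77.1932 -27.083  -21.4795]
 [ 92.2775 -29.9546 -22.7096]
 [106.5932 -25.3694 -21.7041]
 [116.5135 -14.418  -21.5867]
 [119.7043  -0.1819 -22.6944]
 [116.4082  14.0033 -22.1176]
 [106.5163  24.8905 -22.4723]]
plane [ -0.0036  -0.0051 -21.6428] res 0.49615606554443253
center tool [ 92.3867  -0.1383 -19.6105]
[ 0.4391 -0.077   0.23  ] 48.752829945190975 [ 0.2465  0.4842 -0.2621  2.0913  0.2183  0.5908 -0.8886] [ 113.9259 -138.5743    9.9683]
```

Call:
{"method": "move_arm", "body": {"motion": [[38,-46,0,0,0,-8,1],[76,-92,0,0,0,-17,1],[114,-139,0,0,0,-25,1],[114,-139,0,0,0,-31,1],[114,-139,0,0,0,-31,1]]}}

```text
clock: 9.1
tool_pos: [0.4105, 0.0992, 0.2298]
eef_rot: [0.768, 0.64, -0.0, 0.0]
contact_force: [0.2, -0.9, -1.7]
opening: 0.199
finger_force: 35.0
```

Run:
```python
from h import *
np.set_printoptions(precision=4,suppress=True)
st=r.get_state();x=R.from_quat(st['eef_rot']).as_matrix()[:,0];print(st['clock'],st['tool_pos'],np.degrees(np.arctan2(x[1],x[0])),st['q'])
s=snap('wrist','w5');s2=snap('scene','s5')
print(proj(s,[[.427,.268,.027],[.499,.298,.1]]))
b=cv2.resize(s2['frame'][205:285,425:475],None,fx=7.5,fy=7.5,interpolation=cv2.INTER_CUBIC)
cv2.imwrite('pics/s5c.png',b[:,:,::-1])
```

```text
9.1 [0.4105 0.0992 0.2298] 79.60286353517124 [-0.0768  0.4702 -0.3961  2.1485  0.3253  0.5794 -0.8902]
[[300.9969  34.0192]
 [389.245  -57.5352]]
```

View pics/w5.png

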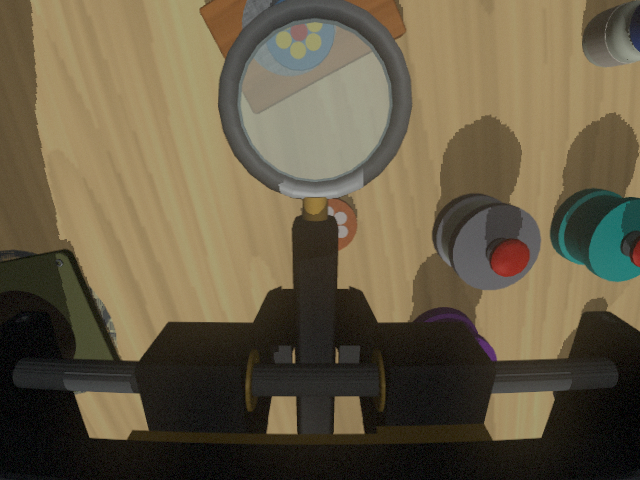

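View pics/s5c.png

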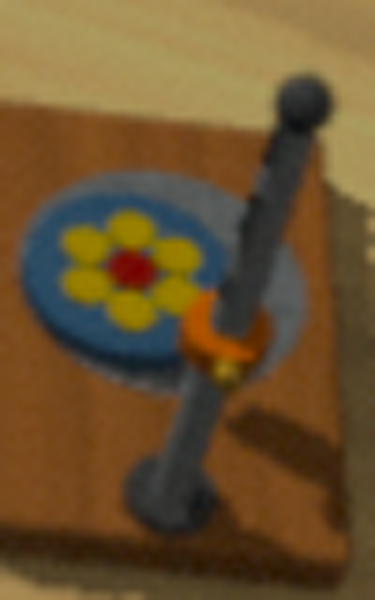

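The wrist view shows the medallion centre at about (299,33) through the glass, 2 px from the prediction. In the scene crop, the collar centre is at about (225,334), the ball at (304,103) and the medallion's red centre at (131,270).

Run:
```python
from h import *
np.set_printoptions(precision=4,suppress=True)
t=load('top1');s=load('s5');w=load('w5')
c=lambda u,v:(u/7.5+425-.43,v/7.5+205-.43)
print('med proj in scene',proj(s,[.427,.268,.027]),'seen',c(131,270), 'scene/depth',atz(s,*c(131,270),.027))
print('wrist med',atz(w,299,33,.027))
pl=lambda: None
def tri(p,q):
    o1,a=ray(s,*p);o2,b=ray(t,*q);k=np.linalg.lstsq(np.c_[a,-b],o2-o1,rcond=None)[0];return o1+a*k[0],o2+b*k[1]
print('collar',tri(c(225,334),(183.5,282.7)))
print('ball',tri(c(304,103),(167,284)))
M=tri(c(131,270),(206.5,314.7));print('med',M)
# scene-depth heights
for n,(u,v) in {'collar front':(215,350),'collar top-left':(195,320),'board':(100,480),'med':(131,270),'board2':(60,440)}.items():
    print(n,dep(s,*c(u,v)))
for z in (.09,.095,.1,.105,.11,.2): print(z,proj(s,[.4995,.2985,z])-np.array(c(0,0)),)
# top depth near collar with local comparison to board
for (u,v) in [(182,281),(183,285),(184,283),(186,282),(187,284),(181,280),(200,340),(225,335),(207,315)]: print(u,v,t['frame'][v,u],dep(t,u,v))
```

```text
med proj in scene [[441.5608 240.9244]] seen (442.03666666666663, 240.57) scene/depth [0.4255 0.2687 0.027 ]
wrist med [0.4253 0.2692 0.027 ]
collar (array([0.4985, 0.3025, 0.0954]), array([0.4998, 0.2991, 0.0943]))
ball (array([0.4983, 0.3024, 0.1915]), array([0.4995, 0.2993, 0.1904]))
med (array([0.4263, 0.2688, 0.0279]), array([0.4266, 0.2679, 0.0276]))
collar front [0.5113 0.3014 0.1022]
collar top-left [0.5035 0.2935 0.1025]
board [0.5025 0.2821 0.0207]
med [0.4275 0.2688 0.0292]
board2 [0.4886 0.2667 0.0151]
0.09 [[27.5166 45.8601]]
0.095 [[28.0247 44.3704]]
0.1 [[28.5359 42.8704]]
0.105 [[29.0502 41.3602]]
0.11 [[29.5677 39.8396]]
0.2 [[39.4499 10.5758]]
182 281 [74 74 76] [0.5036 0.2979 0.1078]
183 285 [127  90  61] [0.4951 0.2984 0.0995]
184 283 [124  95  72] [0.4993 0.2956 0.102 ]
186 282 [155  97  41] [0.5013 0.2922 0.0996]
187 284 [144  86  37] [0.4971 0.2896 0.101 ]
181 280 [95 67 47] [0.5057 0.3004 0.1066]
200 340 [71 45 28] [0.3695 0.2842 0.0185]
225 335 [66 43 25] [0.3799 0.2284 0.0166]
207 315 [116  28  23] [0.4261 0.2661 0.0298]
```

Call:
{"method": "move_arm", "body": {"motion": [[40,-8,0,0,0,0,1],[79,-15,20,0,0,0,1],[79,-15,70,0,0,0,1],[79,-15,115,0,0,0,1],[79,-15,132,0,0,0,1]]}}

```text
clock: 9.82
tool_pos: [0.41, 0.1776, 0.0956]
eef_rot: [0.769, 0.639, -0.002, 0.0]
contact_force: [0.5, -0.2, -1.3]
opening: 0.197
finger_force: 35.0
```

Call:
{"method": "move_arm", "body": {"motion": [[0,0,8,0,0,0,1],[0,0,15,0,0,0,1],[0,0,15,0,0,0,1],[0,0,15,0,0,0,1]]}}

```text
clock: 10.32
tool_pos: [0.4109, 0.1794, 0.0833]
eef_rot: [0.769, 0.64, 0.001, 0.0]
contact_force: [0.0, 0.3, -0.5]
opening: 0.193
finger_force: 35.0
```

Run:
```python
from h import *
np.set_printoptions(precision=4,suppress=True)
st=r.get_state();print(st['clock'],st['tool_pos'],R.from_quat(st['eef_rot']).as_matrix(),st['contact_force'])
Rm=R.from_quat(st['eef_rot']);print('lens',Rm.apply([.0905,0,-.0183])+st['tool_pos'])
s=snap('wrist','w6');t=snap('top','t6');g=snap('scene','s6')
a=cv2.resize(t['frame'][255:345,150:250],(400,360),interpolation=cv2.INTER_CUBIC)
b=cv2.resize(g['frame'][200:290,400:500],(400,360),interpolation=cv2.INTER_CUBIC)
cc=np.vstack([np.hstack([a,b]),s['frame'][0:240,0:640][:,:].copy() if 0 else np.hstack([s['frame'][0:240],np.zeros((240,160,3),np.uint8)])])
print(cc.shape);cv2.imwrite('pics/c6.png',cc[:,:,::-1])
```

```text
10.325 [0.4109 0.1794 0.0833] [[ 0.1814  0.9834  0.0011]
 [ 0.9834 -0.1814  0.0006]
 [ 0.0008  0.001  -1.    ]] [ 0.0215  0.2686 -0.5481]
lens [0.4273 0.2684 0.1016]
(600, 800, 3)
```

View pics/c6.png

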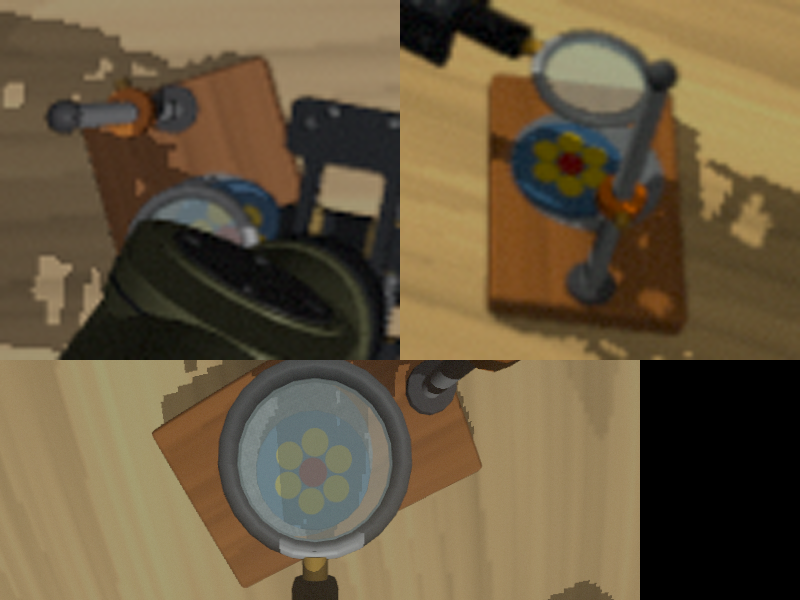

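The views show the lens level above the medallion. In the wrist image the medallion centre is at (313,110) and part of the collar is at about (480,5). In the scene view the lens centre is at (448,219) and the collar at (455.5,249.7).

Run:
```python
from h import *
np.set_printoptions(precision=4,suppress=True)
s=load('w6');g=load('s6');st=r.get_state()
L=R.from_quat(st['eef_rot']).apply([.0905,0,-.0183])+st['tool_pos']
print('lens',L,'wrist med',atz(s,313,110,.027))
print('scene lens proj',proj(g,L),'seen 447.9 218.9')
rim=np.array([dep(s,315+86*np.cos(a),98+89*np.sin(a)) for a in np.radians(np.arange(0,360,5))]);print('rim',np.median(rim[:,2]),rim[:,:2].min(0),rim[:,:2].max(0))
im=s['frame'][:40,400:560].astype(int);m=(im[...,0]>im[...,2]*2.2)&(im[...,0]>110);print(m.sum())
P=np.array([dep(s,u+400,v) for v,u in zip(*np.nonzero(m))]);
near=P[np.hypot(P[:,0]-.4995,P[:,1]-.2995)<.02] if len(P) else P
print(len(near)); 
if len(near): print(np.percentile(near,[5,25,50,75,95],axis=0))
# orange in scene: lens rim ellipse by grey & depth; collar points z
im=g['frame'].astype(int);
ys,xs=np.mgrid[200:290,400:500]
D=np.array([[dep(g,u,v) for u in range(400,500)] for v in range(200,290)])
F=im[200:290,400:500]
o=(F[...,0]>120)&(F[...,0]>2.5*F[...,2])&(np.hypot(D[...,0]-.5,D[...,1]-.3)<.025)&(D[...,2]>.05)
print('collar scene',o.sum(),np.percentile(D[o],[5,50,95],axis=0),xs[o].min(),xs[o].max(),ys[o].min(),ys[o].max())
l=(abs(D[...,2]-.1)<.02)&(np.hypot(D[...,0]-L[0],D[...,1]-L[1])<.045)
print('lens scene',l.sum(),np.median(D[l],0),'bbox mid',(xs[l].min()+xs[l].max())/2,(ys[l].min()+ys[l].max())/2)
```

```text
lens [0.4272 0.2684 0.1015] wrist med [0.4259 0.2714 0.027 ]
scene lens proj [[448.4468 219.2494]] seen 447.9 218.9
rim 0.10524683412362287 [0.3964 0.2397] [0.4568 0.2988]
232
138
[[0.4821 0.292  0.017 ]
 [0.4831 0.3018 0.0181]
 [0.4839 0.3054 0.0186]
 [0.4849 0.3089 0.0192]
 [0.5131 0.3121 0.0931]]
collar scene 7 [[0.4939 0.3072 0.0999]
 [0.5058 0.3097 0.1021]
 [0.5113 0.3121 0.1047]] 456 460 247 252
lens scene 604 [0.4285 0.2652 0.1041] bbox mid 445.5 219.0
```

Triangulation puts the collar at about 0.0955. I'll back off briefly so the wrist camera gets a clear depth reading of it.

Call:
{"method": "move_arm", "body": {"motion": [[-20,0,-10,0,0,0,1],[-50,0,-30,0,0,0,1],[-70,0,-50,0,0,0,1],[-70,0,-50,0,0,0,1],[-70,0,-50,0,0,0,1]]}}

```text
clock: 11.1
tool_pos: [0.3984, 0.1116, 0.1325]
eef_rot: [0.768, 0.64, 0.001, -0.0]
contact_force: [0.9, 1.0, -0.5]
opening: 0.201
finger_force: 35.0
```

Run:
```python
from h import *
np.set_printoptions(precision=4,suppress=True)
s=snap('wrist','w7');st=r.get_state();print(st['tool_pos'])
L=R.from_quat(st['eef_rot']).apply([.0905,0,-.0183])+st['tool_pos'];print('lens',L)
rim=np.array([dep(s,315+86*np.cos(a),98+89*np.sin(a)) for a in np.radians(np.arange(0,360,5))]);print('rim top',np.median(rim[:,2]))
print('collar px',proj(s,[.4995,.3,.0955]),proj(s,[.4995,.3,.1005]))
v,u=np.mgrid[0:200,380:640];D=np.array([[dep(s,a,b) for a in range(380,640)] for b in range(200)])
m=(np.hypot(D[...,0]-.4995,D[...,1]-.3)<.02)&(D[...,2]>.05)
F=s['frame'][:200,380:640].astype(int);o=m&(F[...,0]>1.8*F[...,2])
print(m.sum(),o.sum())
if o.sum(): print(np.percentile(D[o],[2,10,25,50,75,90,98],axis=0),np.histogram(D[o][:,2],bins=np.arange(.08,.12,.002)),u[o].min(),u[o].max(),v[o].min(),v[o].max())
b=cv2.resize(s['frame'][0:120,400:560],(800,600),interpolation=cv2.INTER_CUBIC);cv2.imwrite('pics/c7.png',b[:,:,::-1])
```

```text
[0.3982 0.1118 0.1323]
lens [0.4144 0.2008 0.1507]
rim top 0.15457056682862036
collar px [[ 459.3418 -135.1085]] [[ 463.4512 -142.2946]]
0 0
```

Call:
{"method": "move_arm", "body": {"motion": [[0,0,-10,0,7,0,1],[0,0,-20,0,14,0,1],[0,0,-20,0,22,0,1],[0,0,-20,0,22,0,1],[0,0,-20,0,22,0,1]]}}

```text
clock: 11.78
tool_pos: [0.3979, 0.1108, 0.1521]
eef_rot: [0.754, 0.628, 0.147, -0.123]
contact_force: [0.4, 0.2, -1.3]
opening: 0.198
finger_force: 35.0
```

```bash
cat > m.py <<'E'
from h import *
np.set_printoptions(precision=4,suppress=True)
s=snap('wrist','w8');st=r.get_state();print(st['tool_pos'],st['eef_rot'],st['q'])
print('collar px',proj(s,[.4995,.3,.0955]),proj(s,[.4995,.3,.1005]))
v,u=np.mgrid[0:300,380:640];D=np.array([[dep(s,a,b) for a in range(380,640)] for b in range(300)])
m=(np.hypot(D[...,0]-.4995,D[...,1]-.3)<.02)&(D[...,2]>.05)
F=s['frame'][:300,380:640].astype(int);o=m&(F[...,0]>1.8*F[...,2])
print(m.sum(),o.sum())
if o.sum(): print(np.percentile(D[o],[2,10,25,50,75,90,98],axis=0),np.histogram(D[o][:,2],bins=np.arange(.084,.112,.002)),u[o].min(),u[o].max(),v[o].min(),v[o].max())
q=D[(abs(D[...,2]-.018)<.008)&(np.hypot(D[...,0]-.48,D[...,1]-.26)<.03)];print('board z',np.median(q[:,2]) if len(q) else None)
c=[int(x) for x in proj(s,[.4995,.3,.0955])[0]];x0=min(max(c[0]-80,0),480);y0=max(c[1]-60,0);print(x0,y0)
cv2.imwrite('pics/c8.png',cv2.resize(s['frame'][y0:y0+120,x0:x0+160],(800,600),interpolation=cv2.INTER_CUBIC)[:,:,::-1])
E
python3 m.py
```

```text
[0.398  0.1114 0.1524] [ 0.7538  0.6287  0.1466 -0.1227] [ 0.2976  0.6973 -0.6366  2.3752  0.8838  0.0439 -1.2506]
collar px [[406.8142   9.3619]] [[408.6271   4.3226]]
976 666
[[0.4858 0.2909 0.0915]
 [0.4868 0.2917 0.0938]
 [0.4897 0.2929 0.0967]
 [0.4947 0.2961 0.1006]
 [0.5013 0.2992 0.1015]
 [0.5056 0.3021 0.102 ]
 [0.5089 0.3048 0.1027]] (array([  1,   0,   0,   9,  56,  62,  76,  79, 307,  65,   0,   0,   0]), array([0.084, 0.086, 0.088, 0.09 , 0.092, 0.094, 0.096, 0.098, 0.1  ,
       0.102, 0.104, 0.106, 0.108, 0.11 ])) 387 427 0 24
board z None
326 0
```

The collar spans about 0.0915 to 0.1015, so its centre is at about 0.0965. I'll level the tool again, then go to the final pose.

Call:
{"method": "move_arm", "body": {"motion": [[0,0,0,0,-7,0,1],[0,0,0,0,-15,0,1],[0,0,0,0,-22,0,1],[0,0,0,0,-22,0,1],[0,0,0,0,-22,0,1]]}}

```text
clock: 12.45
tool_pos: [0.3969, 0.1104, 0.1524]
eef_rot: [0.768, 0.64, -0.0, -0.001]
contact_force: [0.2, -0.1, -1.6]
opening: 0.197
finger_force: 35.0
```

```bash
cat > t.py <<'E'
from h import *
np.set_printoptions(precision=4,suppress=True)
st=r.get_state();Rm=R.from_quat(st['eef_rot']);o=Rm.apply([.0905,0,-.0183])
print(st['clock'],st['tool_pos'],Rm.as_matrix()[2],st['q'],'lens',o+st['tool_pos'],totool(np.array([.426,.269,.0965])-o,st),st['finger_force'])
print('level corr deg (tool rotvec)',np.degrees(np.cross([0,0,1],Rm.inv().apply([0,0,-1]))))
E
python3 t.py
```

```text
12.45 [0.3969 0.1104 0.1524] [ 0.0003 -0.0015 -1.    ] [-0.0513  0.6368 -0.5178  2.2569  0.7809  0.4296 -1.3952] lens [0.4132 0.1994 0.1707] [70.6957  0.1823 74.2673] 34.99949499964714
level corr deg (tool rotvec) [-0.0888 -0.0166  0.    ]
```

Call:
{"method": "move_arm", "body": {"motion": [[25,0,15,0,0,0,1],[50,0,35,0,0,0,1],[68,0,55,0,0,0,1],[71,0,70,0,0,0,1],[71,0,74,0,0,0,1]]}}

```text
clock: 13.08
tool_pos: [0.4099, 0.1788, 0.0778]
eef_rot: [0.769, 0.639, -0.001, -0.0]
contact_force: [-0.8, -0.9, -0.5]
opening: 0.197
finger_force: 35.0
```

Call:
{"method": "move_arm", "body": {"motion": [[0,0,0,0,0,0,1],[0,0,0,0,0,0,1],[0,0,0,0,0,0,1],[0,0,0,0,0,0,1]]}}

```text
clock: 13.58
tool_pos: [0.4108, 0.1803, 0.079]
eef_rot: [0.768, 0.64, 0.0, 0.0]
contact_force: [-0.7, 0.1, -1.8]
opening: 0.198
finger_force: 35.0
```

```bash
cat >> t.py <<'E'
s=snap('wrist','w9')
pts=np.array([totool(dep(s,315+86*np.cos(a),98+89*np.sin(a)),st) for a in np.radians(np.arange(0,360,5))])
A=np.c_[pts[:,:2],np.ones(len(pts))];c=np.linalg.lstsq(A,pts[:,2],rcond=None)[0]
print('tilt deg',np.degrees(c[:2]),'rim top tool z',A.mean(0)@c,'ctr',(pts.min(0)+pts.max(0))/2)
im=s['frame'][:240].astype(int);m=(im[...,0]>im[...,1]*1.35)&(im[...,0]>90);v,u=np.nonzero(m[60:160,260:370]);print('red',len(u),u.mean()+260 if len(u) else 0,v.mean()+60 if len(u) else 0)
im=s['frame'][40:180,230:400];cv2.imwrite('pics/c9.png',cv2.resize(im,None,fx=4,fy=4)[:,:,::-1])
E
python3 t.py
```

```text
13.575 [0.4108 0.1803 0.079 ] [ 0.0004  0.0004 -1.    ] [-0.3201  0.7923 -0.3165  2.2071  0.9391  0.2782 -1.6484] lens [0.4272 0.2693 0.0973] [-0.5011 -1.1629  0.8324] 34.999596923589706
level corr deg (tool rotvec) [ 0.0248 -0.023   0.    ]
tilt deg [ 0.5635 -0.0837] rim top tool z -21.861725532597045 ctr [ 91.2746  -0.8531 -21.7486]
red 0 0 0
```

View pics/c9.png

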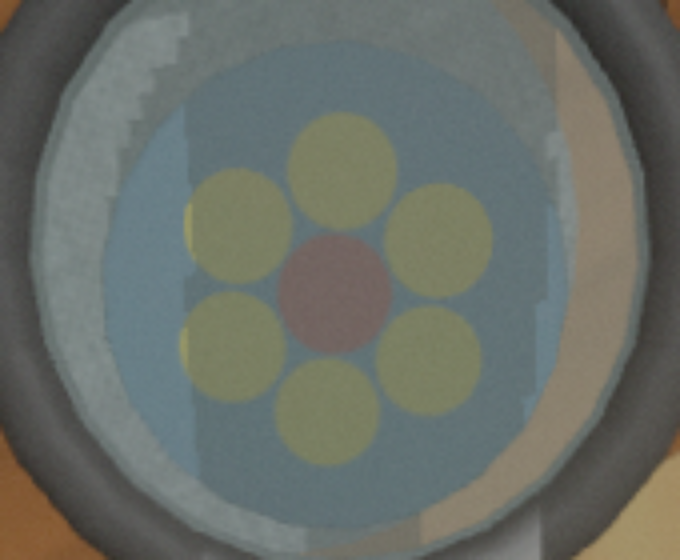

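The medallion's red centre shows at wrist pixel (313.4,112.9), and the rim ring surrounds it.

Run:
```python
from h import *
s=load('w9');st=r.get_state()
m=atz(s,313.4,112.9,.027);print('med',m,totool(m,st))
# rim inner-edge centre crop (340,255)
print('lens', totool(atz(s,315,98,.0973),st), 'pred px', proj(s,R.from_quat(st['eef_rot']).apply([.0905,0,-.0183])+st['tool_pos']))
```

```text
med [0.42564125 0.27048102 0.027     ] [91.36161306 -1.7425341  51.95170257]
lens [ 93.12330438  -0.80237295 -18.34752889] pred px [[317.22011001 105.73984684]]
```

Call:
{"method": "move_arm", "body": {"motion": [[0,-1,1,0,0,0,1],[0,-1,1,0,0,0,1],[0,-1,1,0,0,0,1],[0,-1,1,0,0,0,1],[0,-1,1,0,0,0,1]]}}

```text
clock: 14.25
tool_pos: [0.4097, 0.1805, 0.0777]
eef_rot: [0.768, 0.64, -0.0, 0.0]
contact_force: [-0.5, 0.4, -0.8]
opening: 0.2
finger_force: 35.0
```

Run:
```python
from h import *
st=r.get_state();Rm=R.from_quat(st['eef_rot'])
print('lens',Rm.apply([.091,0,-.0183])+st['tool_pos'],Rm.as_matrix()[2],abs(st['qd']).max(),st['finger_force'])
print(finish_job())
```

```text
lens [0.42615423 0.27004807 0.09597901] [-4.53228336e-05  4.62372751e-05 -9.99999998e-01] 0.0028776934777877943 34.999687783420086
the job is handed in; nothing more can be done
None
```

The job is handed in at about 14 s: I pressed the plunger to its stop and released it (the light's glow never showed in the images), and the arm is holding the lens level and still over the blue medallion, about 1 mm off centre and within about 1 mm of the collar's height by my measurements.

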